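# Open the child-proofed cupboard

## Robot

A 7-joint arm with a two-finger parallel gripper is mounted at the origin on a cart in front of the work surface, level with it; the furniture and walls round the work are solid. World frame = base frame: x ahead of the robot, y to its left, z up, the work surface at z = 0. Lengths are in m, angles in rad, forces in N, time in s.
With the tool pointing down it reaches from about 0.4 to 0.85 m from the base axis. Payload 4.5 kg.
Tool frame: the origin (TCP) lies midway between the tips of the shut fingers; the grasp point (between the pads) lies 19 mm behind it; z points along the fingers, y is the line along which they close (so a half turn about z gives the same grasp; the last joint's range is limited). The gripper opens to 88 mm and grips with 3 to 60 N. Pads are 18 mm wide; open, the fingers measure 123 mm over their backs; the gripper's body (75 mm by 187 mm) begins 45 mm behind the grasp point.
Start: joints at [-1.103, 0.689, -0.195, 1.565, 0.157, 0.902, -0.215], TCP at [0.263, 0.567, 0.239] pointing down, gripper open.
Joint ranges: [-3.01, 3.01], [-0.46, 2.08], [-1.47, 1.51], [0.13, 2.56], [-1, 4.14], [0.04, 2.09], [-2.66, 2.66]. Speed limits (rad/s): [2.57, 2.57, 3.14, 3.14, 3.14, 3.14, 3.14].

## Interface

Orientations are given as a unit quaternion [x, y, z, w].
In Python, from plant import * gives the robot as it stands.
- The arm moves only by the tool send_rows, never from a script. Its argument "targets" is a list of rows, each a list of 2 entries, a list of its own where there are three numbers: the shift along the tool's x, y, z in units of 0.3 m (1.0 is 0.3 m), then the turn, a rotation vector about the tool's x, y, z in units of pi rad (1.0 is pi rad). A call has 1 to 12 rows; each row is the pose to reach, as a shift and turn from the pose commanded when the call began, along the tool's axes at that moment, turning the shorter way round; what a row does not reach only later rows make up. A row lasts 1/8 s, in which the tool goes at most 62.5 mm and 10.7 degrees, less where a joint would pass 70% of its speed; a pose out of reach is approached as far as the arm can. A call with a number of a shift or a turn outside -1 to 1 is refused whole. A call with a gripper value outside its range is refused whole. "fingers" is the opening, from 0 (shut) to 1 (fully open), set as the call begins (left out, the last holds). The fingers move at their own pace and stop on an object; "newtons" is the grip in N (left out, the last holds). Time passes only in rows, so rows that repeat a pose let the fingers close. It gives the time, the measured TCP pose, the force, the opening and the grip force at its end, in the units of the state.
- get_state(): the state, without advancing time (a new reading comes with each control period).
- snapshot(name): name is "side" or "top" or "wrist"; returns a dict with "img" (420x560x3 uint8, blue, green, red), "fx", "fy", "cx", "cy" (pixels), "cam_to_world" (4x4, takes a point from camera to world coordinates); the wrist camera has in their place "T_tool_cam" (4x4, takes a point from camera to tool coordinates, whose origin is the TCP and whose axes are the flange's). Camera axes: x right, y down, z forward; pixel columns grow to the right and rows downward; lengths in m; the calibration is good to about 2 mm. A picture is of the moment at which its call begins: read the wrist's pose just before it. There is no depth.
- finish_job(): hands the job in; it is judged then, once.
The state is a dict: "clock": time; "q": joint angles; "qd": joint speeds; "joint_torque": joint torques, N m; "tool_pos": TCP position; "eef_rot": TCP orientation; "contact_force": force on the tool from outside, world axes, zero at the start; "moment": the same for the moment, N m; "opening": opening from 0.0 (shut) to 1.0 (fully open); "finger_force": force on a finger pad.
Only numpy, scipy, OpenCV 4.12 (cv2) and the standard library are available. Lean on these libraries where they do the work, as an engineer would, in place of code of your own. Each camera call takes 0.05 s, during which the arm holds its last target. There are 200 camera calls.

## Task

Two little cupboards stand on the worktop, each with its door ajar and held there by a child-safety catch behind the door. Open the taller one: reach down through the gap over its door, push its catch down and, while you hold it down, pull the door wide open, to about sixty degrees or more. Leave the lower cupboard's door held on its own catch.

Things in the scene. Friction and masses are not known exactly. Their poses are not given: they have to be found in the camera images.
- tall_cupboard: The taller of two white countertop cupboards with wooden top boards: 150 deep (x) x 150 wide (y) x 180 mm high, fixed. Origin: centre of its underside; -x points out of its front, +y to its left as seen; turned 0 to 0.5 rad. The door covers the front; its round knob is not needed. A rail 10 mm thick under the top board's front edge reaches 22 mm below the top; the catch hooks behind it.
- tall_door_hinge (a point): Point on the vertical hinge line of the taller cupboard's door, level with the top of cupboard and door (180 mm above the worktop). It is the front left corner: 75 mm forward (-x) and 75 mm left (+y) of the cupboard's centre. The door, when shut, runs 150 mm from it along the cupboard's -y; it is 14 mm thick, in front of the hinge line, which lies in its inner face.
- tall_door (a joint): Opening angle of the taller cupboard's door in rad: 0 shut, growing as the free (right) edge swings out towards the robot (clockwise seen from above); limit 1.6. It starts ajar at 0.37 to 0.45; the catch stops it at about 0.45 and must stay down until about 0.65 is passed. The door stays where it is left (under 1 N at the catch moves it).
- tall_catch_pad (a point): Where to press the taller cupboard's catch: a level grey tongue, 34 mm wide, 6 thick, from the door's inner face across the gap to behind the rail. The point is on its upper face, 25 mm below the door's top when not pressed, 105 from the hinge along the door, 22 behind the inner face; it moves with door and catch. At the start the gap there, door to rail, square to the door, is 40 to 50 mm.
- tall_catch (a joint): How far the taller cupboard's catch is pressed down, in m: 0 at rest, stop at 0.020. It slides straight down on the door against a spring (3 N at first, 8 N at the stop) and springs back when let go. The hook clears the rail from 0.009 on.
- low_door (a joint): Opening angle in rad of the door of the other, lower cupboard (125 mm high, otherwise alike, with the same catch); it starts ajar at 0.37 to 0.45 and its catch stops it at about 0.45.

How it is judged:
On the way:
1. the taller cupboard's catch is pressed down while its door is still ajar (value of joint tall_catch above 0.008 m and value of joint tall_door below 0.62 rad), for 0.05 s.
At the end, for the whole second after the job is handed in: The taller cupboard's door stands open by more than 0.9 rad and at rest, its catch let go (sprung back to within 4 mm), and the lower cupboard's door is still no further open than its catch allows (under 0.55 rad) (value of joint tall_door above 0.9 rad and velocity of joint tall_door between -0.05 and 0.05 rad/s and value of joint tall_catch below 0.004 m and value of joint low_door below 0.55 rad); the robot touches nothing.
It fails at once if the lower cupboard's door is opened past its catch (value of joint low_door above 0.55 rad).
It also fails if it takes over 29 s, if anything falls off the work surface, if the arm or the gripper's body presses on something with over 40 N, if the wrist force passes 120 N, or if a joint passes its speed limit or range.

## Working session

There is one attempt and no reset: what is moved stays moved. The work goes in short steps, Python scripts to look and compute and a tool call to move; the robot and the scene stay as the last step left them, time stands still between calls to the robot, and variables do not carry over. Pictures are saved under pics/ and viewed, at most 10 in all, crops included, and the job is handed in when it is done.

Besides the shell and the picture viewer there is one more tool, called after "Request:" as a command line: name --argument value ..., lists and objects as JSON in quotes. send_rows: Moves the arm, as the interface text tells. Its arguments: {"type":"object","properties":{"targets":{"type":"array"},"fingers":{"type":"number"},"newtons":{"type":"number"}},"required":["targets"]}

```bash
mkdir -p pics; ls; python3 - <<'E'
from plant import *
import cv2, numpy as np
s=get_state(); print({k:np.round(v,3).tolist() for k,v in s.items()})
for n in ("side","top"):
    d=snapshot(n); cv2.imwrite(f"pics/{n}0.png",d["img"]); print(n,d["fx"],d["fy"],d["cx"],d["cy"],np.round(d["cam_to_world"],4).tolist())
E
```

```text
pics
{'clock': 0.0, 'q': [-1.103, 0.69, -0.195, 1.566, 0.157, 0.903, -0.215], 'qd': [0.001, 0.001, 0.001, 0.001, -0.001, -0.001, -0.002], 'joint_torque': [0.0, -52.756, -1.266, -15.343, -0.052, 0.006, 0.0], 'tool_pos': [0.263, 0.567, 0.238], 'eef_rot': [0.215, 0.977, -0.001, -0.0], 'contact_force': [-0.468, 0.141, 0.374], 'moment': [-0.021, 0.001, -0.061], 'finger_force': 0.0, 'opening': 0.998}
side 468.9608005080254 468.9608005080254 275.6276665414617 214.20709885779752 [[0.8424, -0.3473, 0.412, 0.1804], [-0.5389, -0.5322, 0.653, -0.213], [-0.0075, -0.7721, -0.6355, 0.6757], [0.0, 0.0, 0.0, 1.0]]
top 536.6509888343134 536.6509888343134 278.60203014957557 206.54571429042014 [[-0.0036, -0.9817, 0.1906, 0.3732], [-1.0, 0.004, 0.0016, 0.3555], [-0.0024, -0.1905, -0.9817, 0.9648], [0.0, 0.0, 0.0, 1.0]]
```

View pics/side0.png

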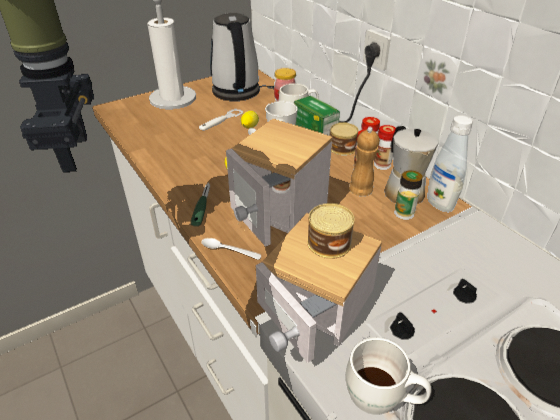

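View pics/top0.png

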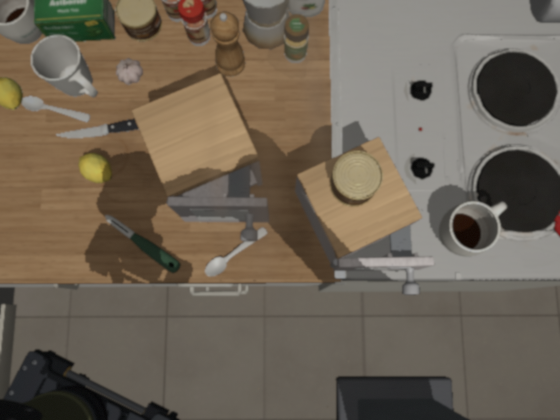

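The top view shows the left cupboard (board about 98 px on a side, against about 92 px) to be the taller one. Its board corners are near (133,118), (222,76), (257,150) and (173,194), and its door runs from (168,200) to (267,208). I'll enlarge that area to get precise corners.

```bash
python3 - <<'E'
import cv2
a=cv2.imread("pics/top0.png")[60:240,120:300]; b=cv2.imread("pics/side0.png")[110:270,215:375]
a=cv2.resize(a,(400,400),interpolation=cv2.INTER_CUBIC); b=cv2.resize(b,(400,400),interpolation=cv2.INTER_CUBIC)
cv2.imwrite("pics/crop.png",cv2.convertScaleAbs(cv2.hconcat([a,b]),alpha=1.4))
E
```

```text
(no output)
```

View pics/crop.png

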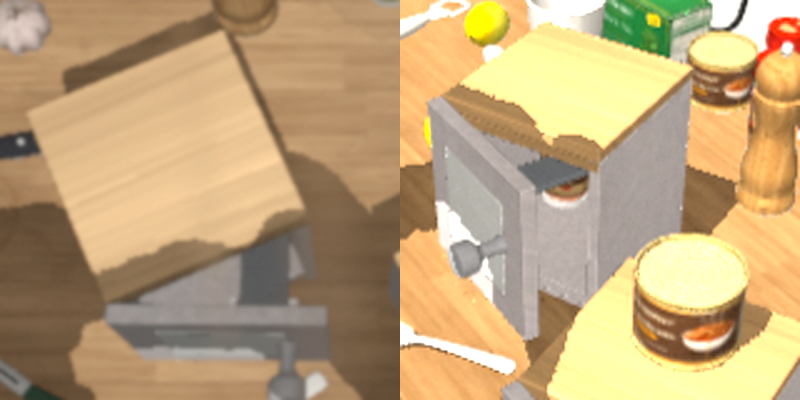

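The crop shows the tall board's corners at crop pixels (28,113), (223,30), (304,215) and (106,302). The inner top edge of the door runs from (106,305) to (327,307). The dark grey tongue spans x 240–288, between board and door.

```bash
cat > h.py <<'E'
import numpy as np
C={"side":(468.96,275.63,214.21,np.array([[0.8424,-0.3473,0.412,0.1804],[-0.5389,-0.5322,0.653,-0.213],[-0.0075,-0.7721,-0.6355,0.6757]])),
"top":(536.65,278.60,206.55,np.array([[-0.0036,-0.9817,0.1906,0.3732],[-1.0,0.004,0.0016,0.3555],[-0.0024,-0.1905,-0.9817,0.9648]]))}
def ray(n,u,v,z):
    f,cx,cy,T=C[n]; d=T[:,:3]@[(u-cx)/f,(v-cy)/f,1]; return T[:,3]+d*(z-T[2,3])/d[2]
E
python3 - <<'E'
from h import *
t=lambda a,b,z=.18:ray("top",120+.45*a,60+.45*b,z)
s=lambda a,b,z=.18:ray("side",215+.4*(a-400),110+.4*b,z)
n=["BL","BR","FR","FL"]
P={}
for k,a,b in zip(n,[(28,113),(223,30),(304,215),(106,302)],[(543,25),(690,75),(600,163),(455,88)]):
    P[k]=t(*a); print(k,P[k].round(4),s(*b).round(4))
for a,b in zip(n,n[1:]+n[:1]): d=P[b]-P[a]; print(a,b,np.linalg.norm(d),np.arctan2(d[1],d[0]))
print("door inner L,R, outer R",t(106,305).round(4),t(327,307).round(4),t(327,323).round(4))
print("side door inner R",s(537,184).round(4),"hinge", s(432,100).round(4))
print("tongue", [t(*p,.155).round(4) for p in [(240,303),(288,305),(242,250),(288,240)]])
# low door
E
```

```text
BL [0.677  0.5817 0.18  ] [0.6712 0.5753 0.18  ]
BR [0.7381 0.4472 0.18  ] [0.7264 0.4363 0.18  ]
FR [0.6027 0.3896 0.18  ] [0.5929 0.3724 0.18  ]
FL [0.5425 0.5226 0.18  ] [0.5548 0.5247 0.18  ]
BL BR 0.14770621753464194 -1.144421562942387
BR FR 0.14718628184751656 -2.7393483476102665
FR FL 0.1460541273773237 1.9955843195714353
FL BL 0.1469239513640821 0.41344898461284163
door inner L,R, outer R [0.5404 0.5226 0.18  ] [0.5384 0.3738 0.18  ] [0.5275 0.3738 0.18  ]
side door inner R [0.5398 0.3754 0.18  ] hinge [0.5305 0.5187 0.18  ]
tongue [array([0.5468, 0.4348, 0.155 ]), array([0.5452, 0.4015, 0.155 ]), array([0.5847, 0.434 , 0.155 ]), array([0.5918, 0.4018, 0.155 ])]
```

The measurements agree: the yaw is about 0.42 rad, the hinge is at (0.541, 0.523) and the door is at about 0.44 rad. That puts the pad at (0.561, 0.418, 0.155), and the tongue mask's centre at y = 0.418 matches it. I'll write a helper that converts world targets to tool units.

```bash
cat >> h.py <<'E'
from scipy.spatial.transform import Rotation as R
H=np.array([.541,.523]); A0=.426
def door(th,r=.105,d=.022):
    a=th-A0; return H+r*np.array([-np.sin(a),-np.cos(a)])+d*np.array([np.cos(a),-np.sin(a)])
def ori(a):  # tool down, tool y along door towards hinge, door at angle a clockwise from -y
    y=np.array([np.sin(a),np.cos(a),0]); z=np.array([0,0,-1.]); return R.from_matrix(np.c_[np.cross(y,z),y,z])
def rows(s,pts):  # pts: (xyz, a)
    q=R.from_quat(s["eef_rot"])
    for p,a in pts:
        print((q.inv().apply(np.array(p)-s["tool_pos"])/.3).round(3).tolist(),((q.inv()*ori(a)).as_rotvec()/np.pi).round(3).tolist())
E
python3 - <<'E'
from plant import *; from h import *
s=get_state(); p=door(.44); print(p)
rows(s,[((.4,.49,.245),0),((*p,.22),0)])
E
```

```text
[0.56152789 0.4177023 ]
[-0.523, -0.039, -0.023] [-0.001, -0.0, -0.138]
[-1.113, -0.031, 0.06] [-0.001, -0.0, -0.138]
```

Request:
send_rows --targets '[[[-0.17,-0.013,-0.02],[0,0,-0.046]],[[-0.34,-0.03,-0.023],[0,0,-0.092]],[[-0.52,-0.04,-0.023],[0,0,-0.138]],[[-0.7,-0.035,-0.02],[0,0,-0.138]],[[-0.88,-0.03,-0.0],[0,0,-0.138]],[[-1.0,-0.03,0.03],[0,0,-0.138]],[[-1.0,-0.03,0.03],[0,0,-0.138]],[[-1.0,-0.03,0.03],[0,0,-0.138]]]' --fingers 0 --newtons 20

```text
clock: 1.1
tool_pos: [0.5298, 0.4336, 0.2294]
eef_rot: [-0.0, 1.0, 0.0, -0.001]
contact_force: [-0.3, 0.6, 0.2]
opening: 0.115
finger_force: 0.0
```

```bash
python3 - <<'E'
from plant import *; from h import *
s=get_state(); print(s["clock"],s["tool_pos"],s["opening"])
p=door(.44); rows(s,[((*p,.22),0),((*p,.19),0)])
E
```

```text
1.1 [0.5298197  0.43359401 0.22940846] 0.11549252986515253
[-0.106, -0.053, 0.031] [0.0, -0.001, 0.0]
[-0.106, -0.053, 0.131] [0.0, -0.001, 0.0]
```

Request:
send_rows --targets '[[[-0.106,-0.053,0.03],[0,0,0]],[[-0.106,-0.053,0.08],[0,0,0]],[[-0.106,-0.053,0.13],[0,0,0]],[[-0.106,-0.053,0.13],[0,0,0]]]'

```text
clock: 1.6
tool_pos: [0.5602, 0.4178, 0.1891]
eef_rot: [-0.001, 1.0, -0.001, -0.002]
contact_force: [-0.0, 1.0, -0.4]
opening: 0.003
finger_force: 0.0
```

```bash
python3 - <<'E'
from plant import *; from h import *
import cv2
s=get_state(); print(s["clock"],s["tool_pos"],s["opening"])
a=snapshot("side")["img"][110:270,215:375]; b=snapshot("wrist")["img"]
cv2.imwrite("pics/c1.png",cv2.hconcat([cv2.resize(a,(400,400)),cv2.resize(b,(400,300)).copy() if 0 else cv2.copyMakeBorder(cv2.resize(b,(400,300)),0,100,0,0,0)]))
E
```

```text
1.6 [0.56022053 0.41776105 0.18909083] 0.002829852512569698
```

View pics/c1.png

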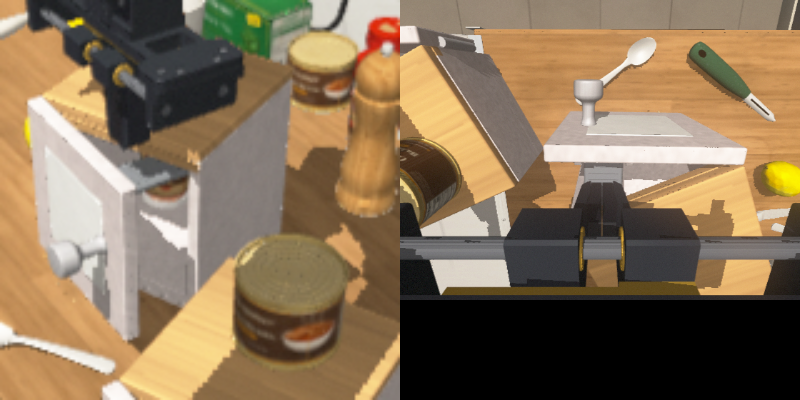

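The fingertips sit over the tongue in the gap. In the wrist half they are at about (602,185), between the door edge (y≈160) and the board. Next I press straight down in small steps.

Request:
send_rows --targets '[[[0,0,0.04],[0,0,0]],[[0,0,0.08],[0,0,0]],[[0,0,0.11],[0,0,0]],[[0,0,0.13],[0,0,0]],[[0,0,0.15],[0,0,0]],[[0,0,0.165],[0,0,0]],[[0,0,0.165],[0,0,0]]]'

```text
clock: 2.58
tool_pos: [0.5635, 0.4169, 0.1417]
eef_rot: [0.0, 1.0, 0.0, 0.001]
contact_force: [-1.3, -1.3, 6.4]
opening: 0.004
finger_force: 3.1
```

```bash
python3 - <<'E'
from plant import *; from h import *
s=get_state(); print(s["clock"],s["tool_pos"],s["contact_force"],s["opening"])
rows(s,[((*door(t,d=.0095),.1395),t-A0-.015) for t in (.44,.5,.6,.7,.8,.9,1.0,1.1,1.15,1.2)])
E
```

```text
2.575 [0.56345834 0.41686279 0.14168177] [-1.34873277 -1.29938807  6.3761499 ] 0.0037367633291538653
[0.048, 0.003, 0.007] [0.0, 0.0, -0.001]
[0.069, 0.002, 0.007] [0.0, 0.0, 0.019]
[0.104, 0.004, 0.007] [0.0, 0.0, 0.05]
[0.139, 0.008, 0.007] [0.0, 0.0, 0.082]
[0.173, 0.016, 0.007] [0.0, 0.0, 0.114]
[0.206, 0.028, 0.007] [0.0, 0.0, 0.146]
[0.238, 0.043, 0.007] [0.0, 0.0, 0.178]
[0.269, 0.06, 0.007] [0.0, 0.0, 0.21]
[0.283, 0.07, 0.007] [0.0, 0.0, 0.225]
[0.297, 0.081, 0.007] [0.0, 0.0, 0.241]
```

The force is 6.4 N, which fits about 13.5 mm of press. Next I pull along the arc, turning with the door.

Request:
send_rows --targets '[[[0.025,0.002,0.006],[0,0,0]],[[0.048,0.003,0.006],[0,0,0]],[[0.069,0.002,0.006],[0,0,0.019]],[[0.087,0.003,0.006],[0,0,0.035]],[[0.104,0.004,0.006],[0,0,0.05]],[[0.122,0.006,0.006],[0,0,0.066]],[[0.139,0.008,0.006],[0,0,0.082]],[[0.139,0.008,0.006],[0,0,0.082]]]'

```text
clock: 3.58
tool_pos: [0.5215, 0.4195, 0.1404]
eef_rot: [0.129, 0.992, 0.0, 0.001]
contact_force: [-1.5, -1.9, 7.2]
opening: 0.005
finger_force: 3.2
```

```bash
python3 - <<'E'
from plant import *; from h import *
import cv2
s=get_state(); print(s["clock"],s["tool_pos"],s["contact_force"],s["opening"])
rows(s,[((*door(t,d=.0095),s["tool_pos"][2]),t-A0-.015) for t in (.7,.8,.9,1.0,1.1,1.15,1.2)])
a=snapshot("side")["img"][110:270,215:375]; b=snapshot("top")["img"][60:240,120:300]
cv2.imwrite("pics/c2.png",cv2.hconcat([cv2.resize(a,(400,400)),cv2.resize(b,(400,400))]))
E
```

```text
3.575 [0.52145531 0.41950661 0.14039666] [-1.53294898 -1.90922698  7.23280823] 0.0045965421391786655
[-0.001, -0.0, 0.0] [0.0, 0.0, 0.0]
[0.034, -0.001, -0.0] [0.0, 0.0, 0.032]
[0.069, 0.002, -0.0] [0.0, 0.0, 0.064]
[0.104, 0.008, -0.0] [0.0, 0.0, 0.096]
[0.138, 0.017, -0.0] [0.0, 0.0, 0.128]
[0.154, 0.023, -0.0] [0.0, 0.0, 0.143]
[0.17, 0.03, -0.0] [0.0, 0.0, 0.159]
```

View pics/c2.png

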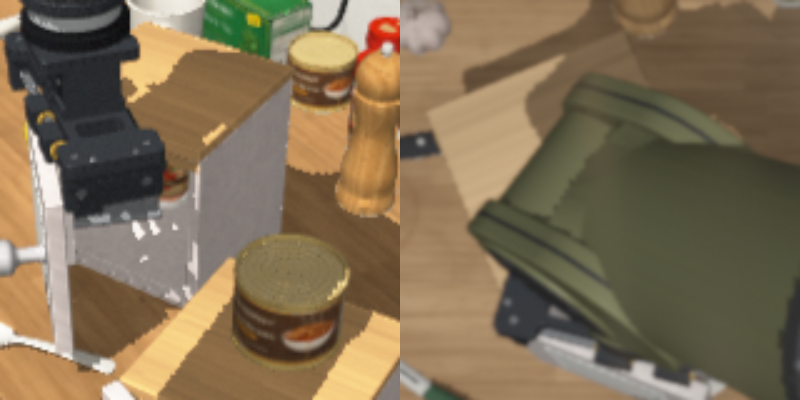

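The side half shows the door's free edge at x≈62, well out from the cupboard, so the catch has passed the rail. I carry on opening to about 1.2 rad.

Request:
send_rows --targets '[[[0.017,0,0],[0,0,0.016]],[[0.034,-0.001,0],[0,0,0.032]],[[0.052,0,0],[0,0,0.048]],[[0.069,0.002,0],[0,0,0.064]],[[0.087,0.005,0],[0,0,0.08]],[[0.104,0.008,0],[0,0,0.096]],[[0.121,0.012,0],[0,0,0.112]],[[0.138,0.017,0],[0,0,0.128]],[[0.154,0.023,0],[0,0,0.143]],[[0.17,0.03,0],[0,0,0.159]],[[0.17,0.03,0],[0,0,0.159]]]'

```text
clock: 5.05
tool_pos: [0.4742, 0.4425, 0.1405]
eef_rot: [0.37, 0.929, 0.001, 0.0]
contact_force: [0.1, 0.2, 7.6]
opening: 0.007
finger_force: 3.2
```

Request:
send_rows --targets '[[[-0.01,0,-0.015],[0,0,0]],[[-0.015,0,-0.05],[0,0,0]],[[-0.015,0,-0.1],[0,0,0]],[[-0.015,0,-0.2],[0,0,0]],[[-0.015,0,-0.35],[0,0,0]],[[-0.015,0,-0.45],[0,0,0]],[[0.18,0,-0.47],[0,0,0]],[[0.36,0,-0.47],[0,0,0]],[[0.5,0,-0.47],[0,0,0]],[[0.5,0,-0.47],[0,0,0]],[[0.5,0,-0.47],[0,0,0]]]'

```text
clock: 6.42
tool_pos: [0.3661, 0.543, 0.2805]
eef_rot: [0.37, 0.929, -0.001, 0.001]
contact_force: [0.5, -0.3, 0.2]
opening: 0.006
finger_force: 0.0
```

```bash
python3 - <<'E'
from plant import *; from h import *
import cv2
s=get_state(); print(s["clock"],s["tool_pos"],s["contact_force"],s["qd"])
a=snapshot("side")["img"][110:360,200:450]; b=snapshot("top")["img"][60:300,120:360]
cv2.imwrite("pics/c3.png",cv2.hconcat([cv2.resize(a,(400,400)),cv2.resize(b,(400,400))]))
E
```

```text
6.425 [0.3660507  0.54302815 0.28047279] [ 0.5053407  -0.25030261  0.23729924] [ 0.02321768 -0.00160765  0.01951287  0.00121355  0.00070803 -0.00371519
 -0.00121119]
```

View pics/c3.png

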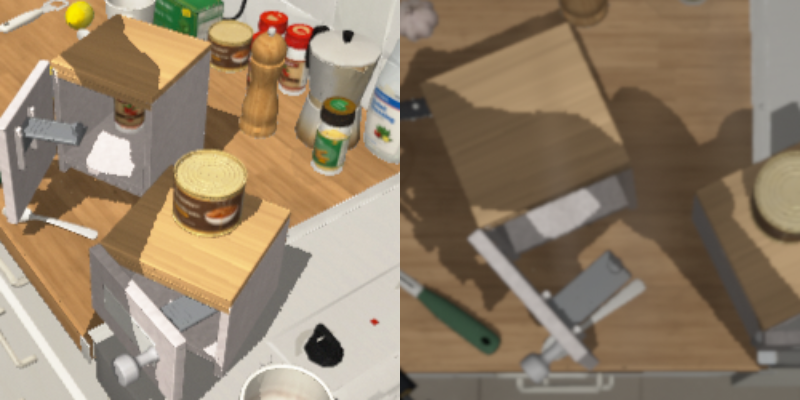

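The tall door runs from (470,238) to (590,360) in the top half, so it is about 1.2 rad open. Its catch tongue is free, the low door is unchanged, and the arm is clear.

```bash
python3 -c "
from plant import *
print(finish_job())"
```

```text
the job is handed in; nothing more can be done
None
```

The taller cupboard's door is open to about 1.2 rad, judging by the last picture, with its catch let go, the lower door still on its catch and the arm clear; I handed the job in at about 6.5 s, and no verdict came back.

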